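# Pack the weld kit caddy

## Robot

A 7-joint arm with a two-finger parallel gripper is mounted at the origin on the work surface. World frame = base frame: x ahead of the robot, y to its left, z up, the work surface at z = 0. Lengths are in m, angles in rad, forces in N, time in s.
With the tool pointing down it reaches from about 0.4 to 0.85 m from the base axis. Payload 10.4 kg.
Tool frame: the origin (TCP) lies midway between the tips of the shut fingers; the grasp point (between the pads) lies 19 mm behind it; z points along the fingers, y is the line along which they close (so a half turn about z gives the same grasp; the last joint's range is limited). The gripper opens to 87 mm and grips with 3 to 60 N. Pads are 19 mm wide; open, the fingers measure 117 mm over their backs; the gripper's body (75 mm by 190 mm) begins 51 mm behind the grasp point.
Start: joints at [-1.209, 0.332, -0.065, 1.46, 0.022, 1.35, -0.088], TCP at [0.235, 0.579, 0.223] pointing down, gripper open.
Joint ranges: [-2.6, 2.6], [-0.5, 2.12], [-1.47, 1.34], [0.16, 2.42], [-1.27, 4.41], [0.06, 2.06], [-2.6, 2.6]. Speed limits (rad/s): [2.22, 2.22, 2.79, 2.79, 3.14, 3.14, 3.14].

## Interface

Orientations are given as a unit quaternion [x, y, z, w].
In Python, from bench import r gives the robot as it stands.
- The arm moves only by the tool arm_command, never from a script. Its argument "moves" is one flat list of numbers, 4 for each row, row after row: the shift along the tool's x, y, z in cm, then the turn about the tool's z in degrees. A call has 1 to 12 rows; each row shifts and turns the commanded pose from where the row before left it, along the tool's axes as they then stand; what a row does not reach is not made up. A row lasts 1/12 s, in which the tool goes at most 41.7 mm and 7.16 degrees, less where a joint would pass 70% of its speed; a pose out of reach is approached as far as the arm can. A call with a gripper value outside its range is refused whole. "fingers" is the opening in per cent of the stroke, from 0 (shut) to 100 (fully open), set as the call begins (left out, the last holds). The fingers move at their own pace and stop on an object; "squeeze" is the grip in N (left out, the last holds). Time passes only in rows, so rows that do not move let the fingers close. It gives the time, the measured TCP pose, the force, the opening and the grip force at its end, in the units of the state.
- r.read_state(): the state, without advancing time (a new reading comes with each control period).
- r.camera(name): name is "scene" or "top"; returns the picture (400x640x3 uint8, red, green, blue); there is no depth.
- r.camera_info(name): a dict with "fx", "fy", "cx", "cy" (pixels), "k1" (the pictures are not rectified: a ray, as slopes to the right and down, at radius r is drawn at 1 + k1 r^2 times it, then the intrinsics apply), "origin" and "attitude" of the camera in the world. Camera axes: x right, y up, looking along -z (the intrinsics and any distortion apply to the point x, -y, -z); pixel columns grow to the right and rows downward; lengths in m; the calibration is good to about 2 mm. A picture is of the moment at which its call begins. camera_info takes no time and is no camera call.
- r.close_job(): hands the job in; it is judged then, once.
The state is a dict: "time": time; "joint_positions": joint angles; "joint_vel": joint speeds; "joint_torque": joint torques, N m; "ee_pos": TCP position; "eef_rot": TCP orientation; "ft_force": force on the tool from outside, world axes, zero at the start; "torque": the same for the moment, N m; "width": finger opening in m; "grip_force": force on a finger pad.
Only numpy, scipy, OpenCV 4.12 (cv2) and the standard library are available. Lean on these libraries where they do the work, as an engineer would, in place of code of your own. Each camera call takes 0.05 s, during which the arm holds its last target. There are 200 camera calls.

## Task

Pack the kit for the next aluminium weld into the caddy, one part to a bin and each standing upright on the floor of its bin: the bright aluminium tube stub in the blue bin, the bright aluminium clevis in the yellow bin, the brass bush in the green bin and the red end cap in the white bin. Leave the rusty steel tube stub and the rusty steel clevis standing where they are, as steel must not get in among the aluminium.

Things in the scene. Friction and masses are not known exactly. Their poses are not given: they have to be found in the camera images.
- tube_alu_mid (a point): Bright silver aluminium round tube stub, standing upright on the bench, outer diameter 42 mm, open bore 32 mm, 60 mm tall. The point is its centre, 30 mm above its underside; z is its upright axis.
- clevis_alu_mid (a point): Bright silver aluminium U-shaped clevis standing open side up: 40 mm (its x) by 36 mm (its y), 60 mm tall; base 16 mm thick, two 9 mm ears at its y faces, 18 mm apart, tops rounded. The outer ear faces are flat, 36 mm apart along y: grip across them. The point is its centre, 30 mm above its underside; z is its upright axis.
- bush_mid (a point): Yellow brass flanged bush standing on its flange: flange 48 mm diameter and 12 mm thick, above it a solid neck 28 mm in diameter, 60 mm tall in all. Grip it by the neck. The point is its centre, 30 mm above its underside; z is its upright axis.
- cap_mid (a point): Red end cap, a solid round plug standing upright, 40 mm in diameter, 60 mm tall, its top 10 mm tapering to 28 mm, with two black rings near its foot. The point is its centre, 30 mm above its underside; z is its upright axis.
- tube_steel_mid (a point): Rusty dark-brown steel tube stub, not part of the kit: leave it. Same shape as the aluminium one: standing upright on the bench, outer diameter 42 mm, open bore 32 mm, 60 mm tall. The point is its centre, 30 mm above its underside; z is its upright axis.
- clevis_steel_mid (a point): Rusty dark-brown steel clevis, not part of the kit: leave it. Same shape as the aluminium one: U-shaped clevis standing open side up: 40 mm (its x) by 36 mm (its y), 60 mm tall; base 16 mm thick, two 9 mm ears at its y faces, 18 mm apart, tops rounded. The outer ear faces are flat, 36 mm apart along y: grip across them. The point is its centre, 30 mm above its underside; z is its upright axis.
- bin_blue: Blue square open bin, one of four fixed in a 2 by 2 block (94 mm between centres, same yaw) on a grey caddy tray; the bins change places from start to start. Outside 78 by 78 mm, 20 mm high; inside 72 by 72 mm; floor 4 mm thick. The point is the centre of its underside, 3 mm above the bench; x and y run along its walls. Grip parts by their upper half to keep fingers above the walls.
- bin_yellow: Yellow square open bin, one of four fixed in a 2 by 2 block (94 mm between centres, same yaw) on a grey caddy tray; the bins change places from start to start. Outside 78 by 78 mm, 20 mm high; inside 72 by 72 mm; floor 4 mm thick. The point is the centre of its underside, 3 mm above the bench; x and y run along its walls. Grip parts by their upper half to keep fingers above the walls.
- bin_green: Green square open bin, one of four fixed in a 2 by 2 block (94 mm between centres, same yaw) on a grey caddy tray; the bins change places from start to start. Outside 78 by 78 mm, 20 mm high; inside 72 by 72 mm; floor 4 mm thick. The point is the centre of its underside, 3 mm above the bench; x and y run along its walls. Grip parts by their upper half to keep fingers above the walls.
- bin_white: White square open bin, one of four fixed in a 2 by 2 block (94 mm between centres, same yaw) on a grey caddy tray; the bins change places from start to start. Outside 78 by 78 mm, 20 mm high; inside 72 by 72 mm; floor 4 mm thick. The point is the centre of its underside, 3 mm above the bench; x and y run along its walls. Grip parts by their upper half to keep fingers above the walls.
Mind the look-alikes: they are no part of the job. Of the things that look like the part that bears cap_mid, take the one that is farthest from the robot's base at the start.

How it is judged:
At the end, for the whole second after the job is handed in: Each kit part stands upright (within 0.15 rad) on the floor of its own bin: its centre within 24 mm horizontally of the bin's centre and 29 to 39 mm above the bin's underside, at rest (under 0.02 m/s). The two rusty steel parts are upright and within 25 mm of where they started (horizontal distance between tube_alu_mid and bin_blue below 0.024 m and z of tube_alu_mid in the frame of bin_blue between 0.029 and 0.039 m and angle between each of tube_alu_mid, clevis_alu_mid, bush_mid, cap_mid, tube_steel_mid, clevis_steel_mid's own z axis and vertical below 0.15 rad and linear speed of each of tube_alu, clevis_alu, bush, cap below 0.02 m/s and horizontal distance between clevis_alu_mid and bin_yellow below 0.024 m and z of clevis_alu_mid in the frame of bin_yellow between 0.029 and 0.039 m and horizontal distance between bush_mid and bin_green below 0.024 m and z of bush_mid in the frame of bin_green between 0.029 and 0.039 m and horizontal distance between cap_mid and bin_white below 0.024 m and z of cap_mid in the frame of bin_white between 0.029 and 0.039 m and distance of each of tube_steel_mid, clevis_steel_mid from where it was at the start of the episode below 0.025 m); the robot touches nothing.
It fails at once if the rusty steel tube stub was moved more than 25 mm (distance of tube_steel_mid from where it was at the start of the episode above 0.025 m).
It fails at once if the rusty steel clevis was moved more than 25 mm (distance of clevis_steel_mid from where it was at the start of the episode above 0.025 m).
It also fails if it takes over 128 s, if anything falls off the work surface, if the arm or the gripper's body presses on something with over 40 N, if the wrist force passes 120 N, or if a joint passes its speed limit or range.

## Working session

There is one attempt and no reset: what is moved stays moved. The work goes in short steps, Python scripts to look and compute and a tool call to move; the robot and the scene stay as the last step left them, time stands still between calls to the robot, and variables do not carry over. Pictures are saved under pics/ and viewed, at most 14 in all, crops included, and the job is handed in when it is done.

Besides the shell and the picture viewer there is one more tool, called after "Emit:" as name(argument=value, ...) on one line, values as JSON. arm_command: Moves the arm, as the interface text tells. Its arguments: {"type":"object","properties":{"moves":{"type":"array"},"fingers":{"type":"number"},"squeeze":{"type":"number"}},"required":["moves"]}

```bash
mkdir -p pics; ls; python3 - <<'E'
from bench import r
import cv2
for n in("top","scene"):
    cv2.imwrite(f"pics/{n}0.png",r.camera(n)[:,:,::-1]); print(r.camera_info(n))
s=r.read_state(); print(s)
E
```

```text
pics
{'fx': 431.904440749598, 'fy': 431.904440749598, 'cx': 324.4140082991931, 'cy': 198.16681958524094, 'k1': -0.05490869419240462, 'origin': array([ 0.2677305 , -0.00616991,  1.04362803]), 'attitude': array([ 0.04763032, -0.05957728, -0.69729662,  0.71271265])}
{'fx': 433.1409465688082, 'fy': 433.1409465688082, 'cx': 322.924695264008, 'cy': 207.86190249996724, 'k1': -0.09129330064122, 'origin': array([1.19559742, 0.49145942, 0.6220757 ]), 'attitude': array([0.22742655, 0.4271915 , 0.75999622, 0.43380911])}
{'time': 0.1, 'joint_positions': array([-1.20857815,  0.33280715, -0.0646785 ,  1.4608374 ,  0.02158893,
        1.34988249, -0.08850489]), 'joint_vel': array([ 0.00038301, -0.00137328,  0.00230682, -0.00197823,  0.00082264,
       -0.00028153, -0.0018768 ]), 'joint_torque': array([ 1.90724357e-03, -6.24544144e+01,  2.49236869e-02, -3.90717459e+01,
       -6.13572984e-02,  3.65032721e-02,  7.85493194e-05]), 'ee_pos': array([0.23450527, 0.57897945, 0.22184391]), 'eef_rot': array([ 1.91228389e-01,  9.81545373e-01, -6.12730386e-04, -9.34717083e-05]), 'ft_force': array([0.41157524, 0.78486909, 0.19053519]), 'torque': array([-0.0314937 , -0.03083702,  0.00360048]), 'grip_force': 0.0, 'width': 0.08679700238791402}
```

View pics/top0.png

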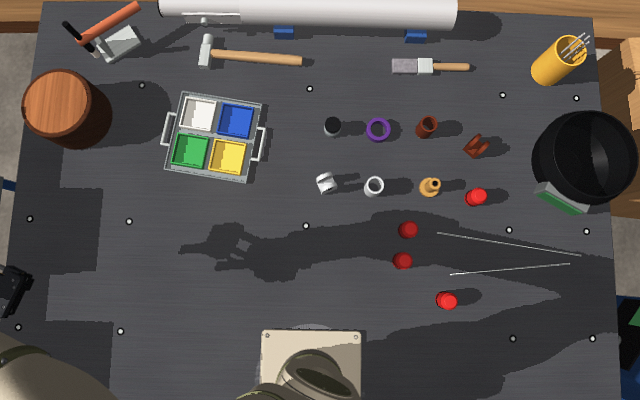

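View pics/scene0.png

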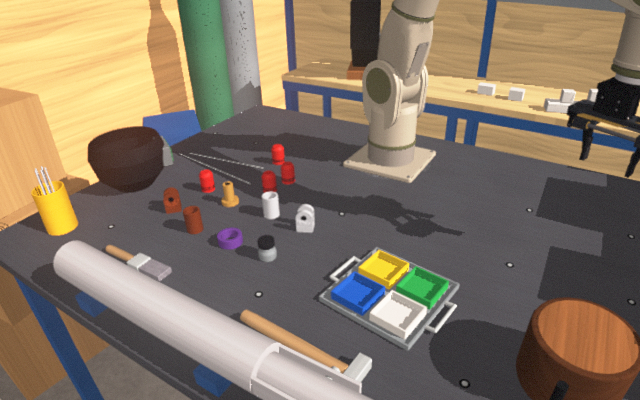

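Candidates: the red caps are at top-image (476,197), (409,229), (402,260) and (447,300). The one at (476,197) is farthest from the base at (310,370), so I choose it. The bright tube is at (374,186) against the rusty one at (427,126). The bright clevis is at (325,183) against the rusty one at (477,146). The bush is at (430,187). Bins: white (199,113), blue (236,121), green (190,151), yellow (229,156). A close crop will check these.

```bash
cat >h.py <<'E'
import numpy as np,cv2
from bench import r
from scipy.spatial.transform import Rotation as R
def K(i): return np.array([[i["fx"],0,i["cx"]],[0,i["fy"],i["cy"]],[0,0,1.]])
def ray(n,px):
    i=r.camera_info(n)
    u=cv2.undistortPoints(np.array(px,float).reshape(-1,1,2),K(i),np.array([i["k1"],0,0,0.]))[:,0]
    d=np.c_[u[:,0],-u[:,1],-np.ones(len(u))]
    return i["origin"],R.from_quat(i["attitude"]).apply(d)
def plane(n,px,z):
    o,d=ray(n,px); return o+d*((z-o[2])/d[:,2])[:,None]
def px(n,p):
    i=r.camera_info(n); c=R.from_quat(i["attitude"]).inv().apply(np.atleast_2d(p)-i["origin"])
    q=np.c_[c[:,0],-c[:,1],-c[:,2]]
    return cv2.projectPoints(q,np.zeros(3),np.zeros(3),K(i),np.array([i["k1"],0,0,0.]))[0][:,0]
E
python3 - <<'E'
from h import *
t=cv2.imread("pics/top0.png")
a=cv2.resize(t[165:215,305:500],None,fx=4,fy=4,interpolation=cv2.INTER_CUBIC)
b=cv2.resize(t[85:190,155:275],None,fx=3,fy=3,interpolation=cv2.INTER_CUBIC)
s=cv2.imread("pics/scene0.png"); c=cv2.resize(s[160:240,190:330],None,fx=3,fy=3,interpolation=cv2.INTER_CUBIC)
m=np.zeros((200+315,780,3),np.uint8); m[:200]=a; m[200:,:360]=b; m[200:440,360:780]=c
cv2.imwrite("pics/crop0.png",m)
hsv=cv2.cvtColor(t,cv2.COLOR_BGR2HSV)
def cen(lo,hi,box,z,name):
    x0,y0,x1,y1=box; k=cv2.inRange(hsv[y0:y1,x0:x1],lo,hi)
    n,l,st,ce=cv2.connectedComponentsWithStats(k); j=1+np.argmax(st[1:,4])
    cs=max(cv2.findContours(k,cv2.RETR_EXTERNAL,cv2.CHAIN_APPROX_NONE)[0],key=cv2.contourArea)
    rr=cv2.minAreaRect(cs); p=np.array(rr[0])+[x0,y0]
    print(name,p.round(1),rr[1],round(rr[2],1),plane("top",[p],z)[0].round(4),ce[j]+[x0,y0])
cen((100,150,60),(125,255,255),(160,85,270,190),.013,"blue")
cen((20,150,60),(35,255,255),(160,85,270,190),.013,"yellow")
cen((45,120,40),(80,255,255),(160,85,270,190),.013,"green")
cen((0,0,190),(180,60,255),(180,94,218,135),.013,"white")
cen((0,0,150),(180,60,255),(355,165,395,205),.06,"tube")
cen((0,0,150),(180,60,255),(305,165,345,205),.06,"clevis")
cen((8,80,120),(30,255,255),(410,170,445,205),.012,"bush")
cen((0,150,130),(8,255,255),(460,180,495,215),.05,"cap")
E
```

```text
blue [234.8 120.2] (32.55527877807617, 32.75139617919922) 11.3 [0.6161 0.2047 0.013 ] [235.15118577 120.34090909]
yellow [227.2 156.5] (33.14362716674805, 32.75139617919922) 11.3 [0.5231 0.2181 0.013 ] [227.32030505 156.53479504]
green [189.5 150.2] (33.535858154296875, 32.75139617919922) 11.3 [0.537  0.3119 0.013 ] [189.33971292 150.19043062]
white [197.3 113.2] (32.49785614013672, 31.16550064086914) 10.0 [0.6323 0.2991 0.013 ] [200.74041298 114.14159292]
tube [372.9 184.8] (17.44478988647461, 20.46672248840332) 74.1 [ 0.4523 -0.1332  0.06  ] [372.76687117 185.86503067]
clevis [324.  181.6] (16.02956771850586, 17.33340835571289) 57.5 [ 0.4572 -0.0196  0.06  ] [324.20725389 182.33160622]
bush [429.5 186.5] (19.0, 21.0) 90.0 [ 0.4606 -0.2785  0.012 ] [428.76205788 186.59485531]
cap [475.5 197. ] (16.26345443725586, 21.920310974121094) 45.0 [ 0.431  -0.3779  0.05  ] [475.86071429 196.27857143]
```

View pics/crop0.png

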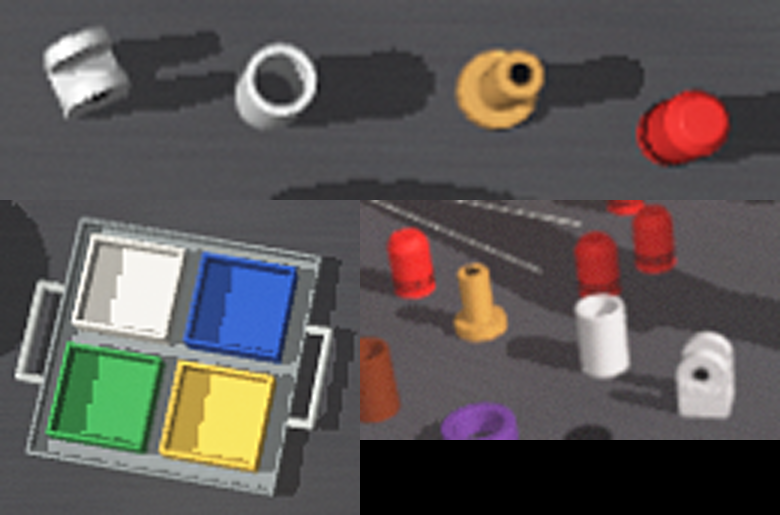

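The crop confirms the choice: bright clevis (85,72), bright tube (280,80), bush (500,88) and red cap with rings (690,120). The white part is open and empty. Bins in the crop are white top-left, blue top-right, green bottom-left and yellow bottom-right. Now finer positions.

```bash
python3 - <<'E'
from h import *
C=lambda x,y:((x-1.5)/4+305,(y-1.5)/4+165)
for n,x,y,z in[("tubetop",279,78,.06),("bushtop",521,73,.06),("bushfl",499,89,.012),("captop",699,117,.06),("capfoot",664,138,.01)]:
    print(n,plane("top",[C(x,y)],z)[0].round(4))
# clevis edges at z ~.045..0.055
for a,b,z in[((70,116),(128,90),.0),((45,45),(100,28),.055),((52,75),(108,45),.05)]:
    p=plane("top",[C(*a),C(*b)],z); v=p[1]-p[0]; print(np.degrees(np.arctan2(v[1],v[0])),p.round(4).tolist())
# predicted bboxes for two-view check, scene blobs
t=cv2.imread("pics/scene0.png"); h=cv2.cvtColor(t,cv2.COLOR_BGR2HSV)
S=lambda x,y:((x-1)/3+190-120,(y-1-200)/3+160)
for n,x,y,z in[("tubetop",599,306,.06),("bushtop",474,270,.06),("captop",409,234,.06),("tubefoot",603,366,.0),("bushfl",480,322,.012),("capfoot",414,285,.0),("clevisbase near L",679,414,0),("near R",732,414,0),("nearholecentre",702,374,.04)]:
    print("scene",n,plane("scene",[S(x,y)],z)[0].round(4))
E
```

```text
tubetop [ 0.454  -0.1366  0.06  ]
bushtop [ 0.4605 -0.2786  0.06  ]
bushfl [ 0.4596 -0.2781  0.012 ]
captop [ 0.437  -0.3837  0.06  ]
capfoot [ 0.432  -0.3805  0.01  ]
-64.2487353989639 [[0.4387, -0.0164, 0.0], [0.4557, -0.0516, 0.0]]
-71.11309826242294 [[0.4713, -0.0004, 0.055], [0.4822, -0.0323, 0.055]]
-60.05463844558759 [[0.4545, -0.0048, 0.05], [0.4732, -0.0373, 0.05]]
scene tubetop [ 0.4522 -0.1401  0.06  ]
scene bushtop [ 0.4557 -0.2807  0.06  ]
scene captop [ 0.4315 -0.3865  0.06  ]
scene tubefoot [ 0.4551 -0.1402  0.    ]
scene bushfl [ 0.4655 -0.2734  0.012 ]
scene capfoot [ 0.4293 -0.3955  0.    ]
scene clevisbase near L [ 0.4829 -0.0398  0.    ]
scene near R [ 0.4612 -0.0013  0.    ]
scene nearholecentre [ 0.4726 -0.0212  0.04  ]
```

```bash
cat >go.py <<'E'
import sys
from h import *
# usage: go.py x y z [closing angle deg]: turn, then shift (cm) in tool axes after the turn
s=r.read_state(); M=R.from_quat(s["eef_rot"]).as_matrix()
yaw=np.degrees(np.arctan2(M[1,1],M[0,1])); a=list(map(float,sys.argv[1:]))
want=a[3] if len(a)>3 else 27.
turn=(yaw-want+90)%180-90
d=(np.array(a[:3])-s["ee_pos"])
N=M@R.from_euler("z",turn,degrees=True).as_matrix()
print("t",s["time"],"yaw",yaw.round(1),"turn",turn.round(1),"shift cm",(N.T@d*100).round(2))
E
python3 go.py .459 -.026 .14
```

```text
t 0.1 yaw 68.0 turn 41.0 shift cm [-64.09  -7.46   8.25]
```

Emit:
arm_command(moves=[0, 0, 0, 6.84, 0, 0, 0, 6.84, 0, 0, 0, 6.84, 0, 0, 0, 6.84, 0, 0, 0, 6.84, 0, 0, 0, 6.84, -2, -0.5, 0, 0, -3.5, -0.5, 0, 0, -3.5, -0.5, 0, 0, -3.5, -0.5, 0, 0, -3.5, -0.5, 0, 0, -3.5, -0.5, 0, 0], fingers=100, squeeze=25)

```text
time: 1.1
ee_pos: [0.2963, 0.39, 0.2222]
eef_rot: [0.523, 0.852, -0.0, -0.0]
ft_force: [0.8, 0.2, 0.8]
width: 0.0868
grip_force: 0.0
```

Emit:
arm_command(moves=[-3.6, -0.4, 0.6, 0, -3.6, -0.4, 0.7, 0, -3.6, -0.4, 0.7, 0, -3.6, -0.4, 0.7, 0, -3.6, -0.4, 0.7, 0, -3.6, -0.4, 0.7, 0, -3.6, -0.4, 0.7, 0, -3.6, -0.4, 0.7, 0, -3.6, -0.4, 0.7, 0, -3.6, -0.4, 0.7, 0, -3.6, -0.4, 0.7, 0, -2.5, 0, 0.7, 0])

```text
time: 2.1
ee_pos: [0.4476, -0.0069, 0.1393]
eef_rot: [0.524, 0.852, 0.0, 0.0]
ft_force: [0.7, -0.6, 0.4]
width: 0.087
grip_force: 0.0
```

```bash
python3 go.py .459 -.026 .026; python3 -c "
from h import *
s=r.read_state();print(s['ee_pos'],s['joint_positions'].round(2))
a=r.camera('top')[:,:,::-1]; b=r.camera('scene')[:,:,::-1]
f=lambda m:cv2.resize(m,None,fx=3,fy=3,interpolation=cv2.INTER_CUBIC)
cv2.imwrite('pics/c1.png',np.hstack([f(a[130:230,270:400]),f(b[150:250,230:360])]))"
```

```text
t 2.1 yaw 26.8 turn -0.2 shift cm [-2.21  0.14 11.33]
[ 0.44763666 -0.00692282  0.13931289] [-0.71 -0.02  0.63  2.04  0.01  1.12  0.38]
```

View pics/c1.png

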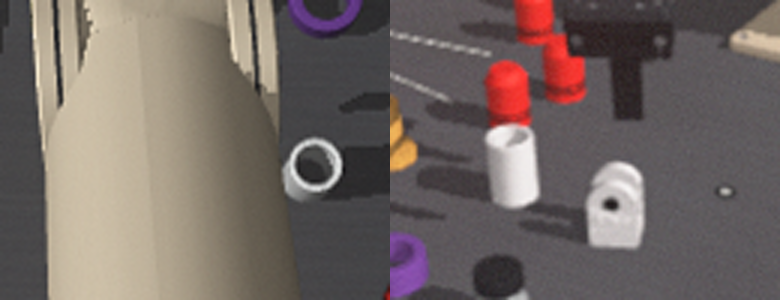

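The scene crop (right half) shows the clevis at (615,205) upright, with the gripper above it and to its right. Next I shift and descend.

Emit:
arm_command(moves=[-1.2, 0.1, 0, 0, -1.1, 0, 1, -1, 0, 0, 2, 0, 0, 0, 2, 0, 0, 0, 2, 0, 0, 0, 1.5, 0, 0, 0, 1.3, 0, 0, 0, 1, 0, 0, 0, 0.5, 0, 0, 0, 0, 0])

```text
time: 3.03
ee_pos: [0.4581, -0.0232, 0.0258]
eef_rot: [0.515, 0.857, -0.001, -0.001]
ft_force: [0.5, -0.2, 0.8]
width: 0.0876
grip_force: 0.0
```

Emit:
arm_command(moves=[0, 0, 0, 0, 0, 0, 0, 0, 0, 0, 0, 0, 0, 0, 0, 0, 0, 0, 0, 0, 0, 0, 0, 0, 0, 0, 0, 0, 0, 0, 0, 0], fingers=0)

```text
time: 3.7
ee_pos: [0.4588, -0.0235, 0.0266]
eef_rot: [0.516, 0.857, 0.0, 0.0]
ft_force: [-0.5, 0.1, 0.4]
width: 0.0416
grip_force: 0.0
```

```bash
python3 go.py .522 .217 .033
```

```text
t 3.7 yaw 27.9 turn 0.9 shift cm [18.56 16.55 -0.64]
```

Emit:
arm_command(moves=[0, 0, 0, 0, 0, 0, 0, 0, 0, 0, 0, 0, 0, 0, 0, 0, 0, 0, -1, 0, 0, 0, -2, 0, 0, 0, -2, 0, 0, 0, -2, 0, 0, 0, -2, 0, 0, 0, -1, 0])

```text
time: 4.53
ee_pos: [0.4595, -0.0238, 0.1291]
eef_rot: [0.516, 0.857, 0.001, 0.001]
ft_force: [0.9, 0.3, -1.2]
width: 0.0362
grip_force: 24.5
```

```bash
python3 go.py .522 .217 .033 28
```

```text
t 4.5333 yaw 27.9 turn -0.1 shift cm [18.33 16.79  9.65]
```

Emit:
arm_command(moves=[1, 0.8, 0, 0, 2, 1.8, 0, 0, 2.2, 2, 0, 0, 2.2, 2, 0, 0, 2.2, 2, 0, 0, 2.2, 2, 0, 0, 2.2, 2, 0, 0, 2.2, 2, 0, 0, 1.4, 1.4, 0, 0, 0.7, 0.8, 0, 0, 0, 0, 0, 0, 0, 0, 0, 0])

```text
time: 5.53
ee_pos: [0.5211, 0.2161, 0.1257]
eef_rot: [0.516, 0.857, -0.001, -0.0]
ft_force: [0.3, 0.9, -1.3]
width: 0.0366
grip_force: 24.5
```

```bash
python3 go.py .522 .217 .033 28; python3 -c "
from h import *
a=r.camera('top')[:,:,::-1]; b=r.camera('scene')[:,:,::-1]
f=lambda m:cv2.resize(m,None,fx=3,fy=3,interpolation=cv2.INTER_CUBIC)
cv2.imwrite('pics/c2.png',np.hstack([f(a[80:200,150:280]),f(b[210:330,320:450])]))"
```

```text
t 5.5333 yaw 27.9 turn -0.1 shift cm [0.04 0.13 9.27]
```

View pics/c2.png

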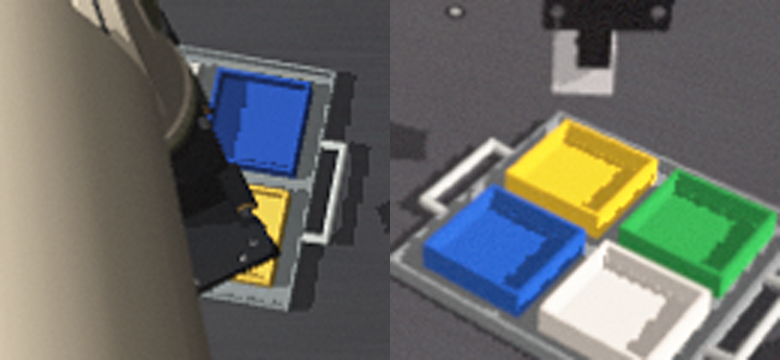

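The scene crop (right half) shows the clevis hanging at (583,62), about 7 mm toward −tool x of the fingers. I correct for that while lowering.

Emit:
arm_command(moves=[0.6, 0.1, 1, 0, 0, 0, 2, 0, 0, 0, 2, 0, 0, 0, 1.5, 0, 0, 0, 1, 0, 0, 0, 0.7, 0, 0, 0, 0.5, 0, 0, 0, 0.4, 0, 0, 0, 0, 0, 0, 0, 0, 0])

```text
time: 6.47
ee_pos: [0.5199, 0.2227, 0.036]
eef_rot: [0.516, 0.857, 0.0, 0.0]
ft_force: [0.5, -0.4, -1.5]
width: 0.0364
grip_force: 24.5
```

Emit:
arm_command(moves=[0, 0, 0.2, 0, 0, 0, 0.1, 0, 0, 0, 0, 0])

```text
time: 6.72
ee_pos: [0.5201, 0.2229, 0.0335]
eef_rot: [0.516, 0.857, 0.001, 0.0]
ft_force: [-2.3, -0.5, 6.3]
width: 0.0364
grip_force: 24.5
```

Emit:
arm_command(moves=[0, 0, 0, 0, 0, 0, 0, 0, 0, 0, 0, 0, 0, 0, 0, 0, 0, 0, 0, 0, 0, 0, -1, 0, 0, 0, -2, 0, 0, 0, -2, 0, 0, 0, -2, 0, 0, 0, -2, 0, 0, 0, -2, 0], fingers=80)

```text
time: 7.63
ee_pos: [0.5196, 0.2224, 0.1443]
eef_rot: [0.516, 0.857, 0.0, 0.0]
ft_force: [0.1, 0.9, -0.2]
width: 0.0697
grip_force: 0.0
```

```bash
python3 go.py .453 -.138 .14 20; python3 -c "
from h import *
b=r.camera('scene')[:,:,::-1]
f=lambda m:cv2.resize(m,None,fx=3,fy=3,interpolation=cv2.INTER_CUBIC)
cv2.imwrite('pics/c3.png',f(b[190:350,300:480]))"
```

```text
t 7.6333 yaw 27.9 turn 7.9 shift cm [-31.59 -18.59   0.42]
```

View pics/c3.png

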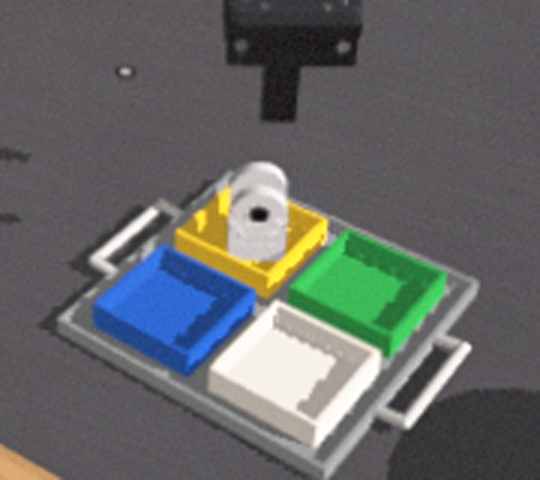

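The scene crop shows the clevis upright in the yellow bin at (258,215), near its centre. Next is the tube.

```bash
python3 go.py .453 -.138 .14 28
```

```text
t 7.6833 yaw 27.9 turn -0.1 shift cm [-28.68 -23.01   0.69]
```

Emit:
arm_command(moves=[-1.3, -1, 0, 0, -2.7, -2.2, 0, 0, -2.7, -2.2, 0, 0, -2.7, -2.2, 0, 0, -2.7, -2.2, 0, 0, -2.7, -2.2, 0, 0, -2.7, -2.2, 0, 0, -2.7, -2.2, 0, 0, -2.7, -2.2, 0, 0, -2.7, -2.2, 0, 0, -2, -1.5, 0, 0, -1, -0.8, 0, 0], fingers=100)

```text
time: 8.68
ee_pos: [0.4478, -0.1422, 0.1428]
eef_rot: [0.518, 0.856, 0.0, 0.0]
ft_force: [-1.0, 1.2, 0.1]
width: 0.0869
grip_force: 0.0
```

```bash
python3 go.py .453 -.138 .026 28
```

```text
t 8.6833 yaw 27.7 turn -0.3 shift cm [ 0.12  0.65 11.68]
```

Emit:
arm_command(moves=[0, 0.2, 1, 0, 0, 0, 2, 0, 0, 0, 2, 0, 0, 0, 1, 0, 0, 0, 0, 0, 0, 0, 0, 0])

```text
time: 9.18
ee_pos: [0.4508, -0.1371, 0.0824]
eef_rot: [0.516, 0.857, -0.0, -0.001]
ft_force: [0.1, 0.0, 0.6]
width: 0.0871
grip_force: 0.0
```

```bash
python3 go.py .453 -.138 .026 28;python3 -c "
from h import *
b=r.camera('scene')[:,:,::-1]
f=lambda m:cv2.resize(m,None,fx=4,fy=4,interpolation=cv2.INTER_CUBIC)
cv2.imwrite('pics/c4.png',f(b[120:240,200:340]))"
```

```text
t 9.1833 yaw 27.9 turn -0.1 shift cm [-0.18  0.16  5.64]
```

View pics/c4.png

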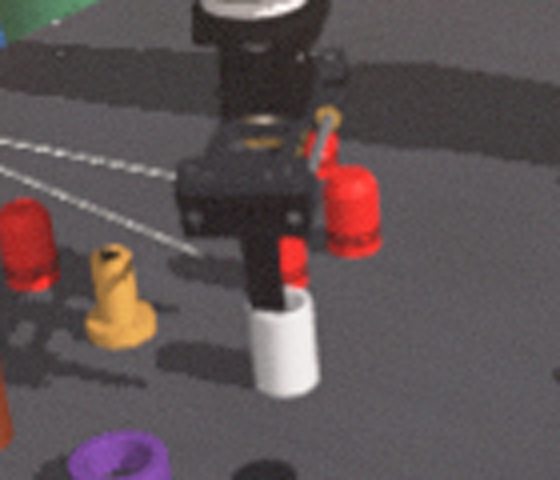

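The crop shows the front finger at (265,270) and the tube top at (283,300). Allowing for view parallax, that is aligned. I descend and grip.

Emit:
arm_command(moves=[-0.1, 0.1, 1.5, 0, 0, 0, 1.5, 0, 0, 0, 1.2, 0, 0, 0, 0.9, 0, 0, 0, 0.5, 0, 0, 0, 0, 0])

```text
time: 9.73
ee_pos: [0.4524, -0.1376, 0.0263]
eef_rot: [0.516, 0.857, -0.0, -0.0]
ft_force: [-0.3, 1.1, -0.8]
width: 0.0871
grip_force: 0.0
```

Emit:
arm_command(moves=[0, 0, 0, 0, 0, 0, 0, 0, 0, 0, 0, 0, 0, 0, 0, 0, 0, 0, 0, 0, 0, 0, 0, 0, 0, 0, 0, 0, 0, 0, 0, 0, 0, 0, 0, 0, 0, 0, 0, 0, 0, 0, 0, 0], fingers=0)

```text
time: 10.65
ee_pos: [0.4525, -0.1377, 0.0266]
eef_rot: [0.516, 0.857, 0.0, -0.0]
ft_force: [-0.3, 0.8, 1.3]
width: 0.0418
grip_force: 25.0
```

Emit:
arm_command(moves=[0, 0, -1, 0, 0, 0, -2, 0, 0, 0, -2, 0, 0, 0, -2, 0, 0, 0, -2, 0, 0, 0, -1.5, 0, 0, 0, 0, 0])

```text
time: 11.23
ee_pos: [0.454, -0.1383, 0.1347]
eef_rot: [0.516, 0.857, 0.001, 0.002]
ft_force: [1.7, -0.3, -0.7]
width: 0.0418
grip_force: 25.0
```

```bash
python3 go.py .614 .2035 .034 28
```

```text
t 11.2333 yaw 27.9 turn -0.1 shift cm [22.68 30.13 10.16]
```

Emit:
arm_command(moves=[0.8, 1.1, 0, 0, 2, 2.7, 0, 0, 2.2, 2.9, 0, 0, 2.2, 2.9, 0, 0, 2.2, 2.9, 0, 0, 2.2, 2.9, 0, 0, 2.2, 2.9, 0, 0, 2.2, 2.9, 0, 0, 2.2, 2.9, 0, 0, 2.2, 2.9, 0, 0, 1.5, 2, 0, 0, 0.8, 1.1, 0, 0])

```text
time: 12.23
ee_pos: [0.6116, 0.2091, 0.1292]
eef_rot: [0.514, 0.858, -0.001, -0.001]
ft_force: [0.6, -0.2, -0.9]
width: 0.0418
grip_force: 25.0
```

Emit:
arm_command(moves=[0, 0, 1, 0, 0, 0, 2, 0, 0, 0, 2, 0, 0, 0, 0, 0])

```text
time: 12.57
ee_pos: [0.6089, 0.2025, 0.076]
eef_rot: [0.516, 0.857, -0.003, -0.002]
ft_force: [-0.7, 1.1, -1.7]
width: 0.0415
grip_force: 25.0
```

```bash
python3 go.py .614 .2035 .034 28
```

```text
t 12.5667 yaw 27.9 turn -0.1 shift cm [-0.16  0.53  4.2 ]
```

Emit:
arm_command(moves=[-0.1, 0.4, 1, 0, 0, 0, 1.2, 0, 0, 0, 0.9, 0, 0, 0, 0.6, 0, 0, 0, 0.3, 0, 0, 0, 0.2, 0, 0, 0, 0, 0])

```text
time: 13.15
ee_pos: [0.6162, 0.2047, 0.0395]
eef_rot: [0.516, 0.857, 0.0, -0.0]
ft_force: [-0.2, -0.3, -1.1]
width: 0.0417
grip_force: 25.0
```

Emit:
arm_command(moves=[0, 0, 0, 0, 0, 0, 0, 0])

```text
time: 13.32
ee_pos: [0.6165, 0.2049, 0.0401]
eef_rot: [0.516, 0.857, 0.0, 0.0]
ft_force: [0.0, 1.5, -0.9]
width: 0.0419
grip_force: 25.0
```

Emit:
arm_command(moves=[0, 0, 0.3, 0, 0, 0, 0.3, 0, 0, 0, 0.1, 0, 0, 0, 0, 0])

```text
time: 13.65
ee_pos: [0.6165, 0.2049, 0.0336]
eef_rot: [0.516, 0.857, 0.0, 0.0]
ft_force: [-2.9, -1.1, 9.0]
width: 0.0416
grip_force: 25.0
```

Emit:
arm_command(moves=[0, 0, 0, 0, 0, 0, 0, 0, 0, 0, 0, 0, 0, 0, 0, 0, 0, 0, 0, 0, 0, 0, -1, 0, 0, 0, -2, 0, 0, 0, -2, 0, 0, 0, -2, 0, 0, 0, -2, 0, 0, 0, -2, 0], fingers=80)

```text
time: 14.57
ee_pos: [0.6162, 0.2046, 0.1444]
eef_rot: [0.516, 0.857, 0.0, 0.0]
ft_force: [1.1, 0.0, -0.4]
width: 0.0696
grip_force: 0.0
```

```bash
python3 go.py .46 -.278 .15 28; python3 -c "
from h import *
b=r.camera('scene')[:,:,::-1]
f=lambda m:cv2.resize(m,None,fx=3,fy=3,interpolation=cv2.INTER_CUBIC)
cv2.imwrite('pics/c5.png',f(b[190:350,300:480]))"
```

```text
t 14.5667 yaw 27.9 turn -0.1 shift cm [-35.28 -36.45  -0.58]
```

View pics/c5.png

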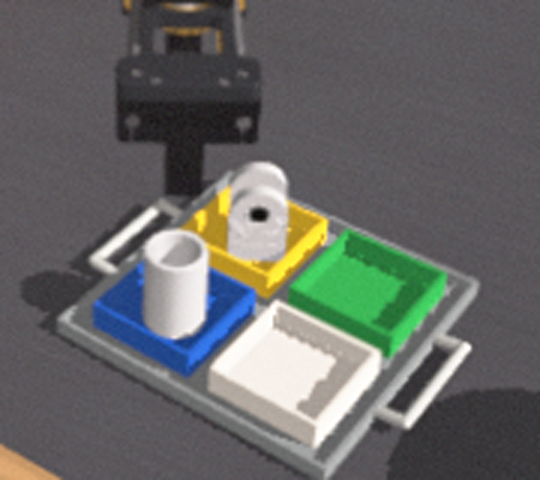

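The tube stands upright in the blue bin at (176,285). Next is the bush.

Emit:
arm_command(moves=[-1.2, -1.2, 0, 0, -2.5, -2.5, 0, 0, -2.5, -2.6, 0, 0, -2.5, -2.6, 0, 0, -2.5, -2.6, 0, 0, -2.5, -2.6, 0, 0, -2.5, -2.6, 0, 0, -2.5, -2.6, 0, 0, -2.5, -2.6, 0, 0, -2.5, -2.6, 0, 0, -2.5, -2.6, 0, 0, -2.5, -2.6, 0, 0], fingers=100)

```text
time: 15.62
ee_pos: [0.4874, -0.1895, 0.1433]
eef_rot: [0.516, 0.857, 0.001, 0.0]
ft_force: [0.5, 0.1, 0.3]
width: 0.0869
grip_force: 0.0
```

Emit:
arm_command(moves=[-2.5, -2.6, 0, 0, -2, -2.2, 0, 0, -1.5, -1.5, 0, 0, -0.7, -0.7, 0, 0, 0, 0, 0, 0, 0, 0, 0, 0])

```text
time: 16.12
ee_pos: [0.458, -0.2792, 0.1426]
eef_rot: [0.516, 0.857, 0.0, -0.0]
ft_force: [-0.3, -0.4, -0.4]
width: 0.087
grip_force: 0.0
```

```bash
python3 go.py .46 -.278 .026 28
```

```text
t 16.1167 yaw 27.9 turn -0.1 shift cm [1.000e-02 2.200e-01 1.166e+01]
```

Emit:
arm_command(moves=[0, 0.2, 1, 0, 0, 0, 2, 0, 0, 0, 2, 0, 0, 0, 2, 0, 0, 0, 1.8, 0, 0, 0, 1.3, 0, 0, 0, 0.9, 0, 0, 0, 0.5, 0, 0, 0, 0, 0, 0, 0, 0, 0])

```text
time: 16.95
ee_pos: [0.4598, -0.279, 0.0279]
eef_rot: [0.516, 0.857, 0.0, 0.0]
ft_force: [0.5, 0.2, 0.1]
width: 0.0871
grip_force: 0.0
```

Emit:
arm_command(moves=[0, 0, 0, 0, 0, 0, 0, 0, 0, 0, 0, 0, 0, 0, 0, 0, 0, 0, 0, 0, 0, 0, 0, 0, 0, 0, 0, 0, 0, 0, 0, 0, 0, 0, 0, 0, 0, 0, 0, 0, 0, 0, 0, 0, 0, 0, 0, 0], fingers=0)

```text
time: 17.95
ee_pos: [0.4594, -0.2789, 0.0275]
eef_rot: [0.516, 0.857, 0.0, -0.0]
ft_force: [0.4, 0.1, -0.8]
width: 0.0267
grip_force: 25.0
```

Emit:
arm_command(moves=[0, 0, 0, 0, 0, 0, 0, 0, 0, 0, -1, 0, 0, 0, -2, 0, 0, 0, -2, 0, 0, 0, -2, 0, 0, 0, -2, 0, 0, 0, -1.5, 0, 0, 0, 0, 0])

```text
time: 18.7
ee_pos: [0.4604, -0.2798, 0.1356]
eef_rot: [0.516, 0.857, 0.001, 0.002]
ft_force: [0.9, -1.1, -4.2]
width: 0.0266
grip_force: 25.0
```

```bash
python3 go.py .535 .3105 .034 28;python3 -c "
from h import *
b=r.camera('scene')[:,:,::-1]
f=lambda m:cv2.resize(m,None,fx=4,fy=4,interpolation=cv2.INTER_CUBIC)
cv2.imwrite('pics/c6.png',f(b[100:230,150:300]))"
```

```text
t 18.7 yaw 27.9 turn -0.1 shift cm [48.65 34.27 10.13]
```

View pics/c6.png

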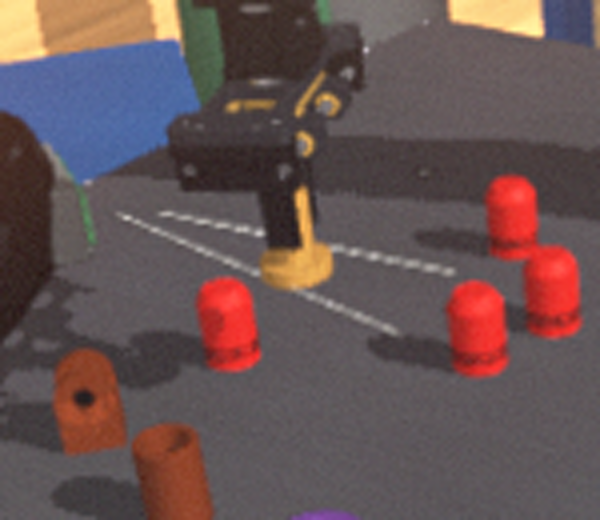

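The bush is gripped and upright at (296,230). I carry it to the green bin.

Emit:
arm_command(moves=[1.2, 0.9, 0, 0, 2.6, 1.8, 0, 0, 2.8, 2, 0, 0, 2.8, 2, 0, 0, 2.8, 2, 0, 0, 2.8, 2, 0, 0, 2.8, 2, 0, 0, 2.8, 2, 0, 0, 2.8, 2, 0, 0, 2.8, 2, 0, 0, 2.8, 2, 0, 0, 2.8, 2, 0, 0], squeeze=35)

```text
time: 19.75
ee_pos: [0.5101, 0.1098, 0.1312]
eef_rot: [0.516, 0.857, -0.001, -0.001]
ft_force: [0.8, -0.5, -4.2]
width: 0.0263
grip_force: 35.0
```

Emit:
arm_command(moves=[2.8, 2, 0, 0, 2.8, 2, 0, 0, 2.8, 2, 0, 0, 2.8, 2, 0, 0, 2.5, 1.7, 0, 0, 1.7, 1.2, 0, 0, 0.8, 0.6, 0, 0, 0, 0, 0, 0, 0, 0, 0, 0])

```text
time: 20.5
ee_pos: [0.5366, 0.304, 0.1313]
eef_rot: [0.516, 0.857, -0.001, -0.0]
ft_force: [0.7, -0.5, -3.7]
width: 0.0268
grip_force: 35.0
```

```bash
python3 go.py .535 .3105 .034 28
```

```text
t 20.5 yaw 27.9 turn -0.1 shift cm [0.66 0.19 9.73]
```

Emit:
arm_command(moves=[0.6, 0.2, 1, 0, 0, 0, 2, 0, 0, 0, 2, 0, 0, 0, 1.6, 0, 0, 0, 1.2, 0, 0, 0, 0.7, 0, 0, 0, 0.4, 0, 0, 0, 0.2, 0, 0, 0, 0, 0, 0, 0, 0, 0])

```text
time: 21.33
ee_pos: [0.5363, 0.3118, 0.0423]
eef_rot: [0.516, 0.857, 0.001, 0.0]
ft_force: [0.2, 0.8, -3.9]
width: 0.0262
grip_force: 35.0
```

Emit:
arm_command(moves=[0, 0, 0.3, 0, 0, 0, 0.3, 0, 0, 0, 0.2, 0, 0, 0, 0, 0])

```text
time: 21.67
ee_pos: [0.536, 0.3118, 0.0345]
eef_rot: [0.516, 0.857, 0.0, -0.0]
ft_force: [-3.3, -1.2, 6.3]
width: 0.0262
grip_force: 35.0
```

Contact. I release and go to the cap.

Emit:
arm_command(moves=[0, 0, 0, 0, 0, 0, 0, 0, 0, 0, 0, 0, 0, 0, 0, 0, 0, 0, 0, 0, 0, 0, -1, 0, 0, 0, -2, 0, 0, 0, -2, 0, 0, 0, -2, 0, 0, 0, -2, 0, 0, 0, -2, 0], fingers=70)

```text
time: 22.58
ee_pos: [0.5359, 0.3115, 0.1454]
eef_rot: [0.516, 0.857, 0.0, 0.0]
ft_force: [-0.3, -0.6, 0.5]
width: 0.0608
grip_force: 0.0
```

```bash
python3 go.py .434 -.385 .145 28
```

```text
t 22.5833 yaw 27.9 turn -0.1 shift cm [-56.71 -41.7    0.  ]
```

Emit:
arm_command(moves=[-1.3, -0.9, 0, 0, -2.6, -1.9, 0, 0, -2.8, -2.1, 0, 0, -2.8, -2.1, 0, 0, -2.8, -2.1, 0, 0, -2.8, -2.1, 0, 0, -2.8, -2.1, 0, 0, -2.8, -2.1, 0, 0, -2.8, -2.1, 0, 0, -2.8, -2.1, 0, 0, -2.8, -2.1, 0, 0, -2.8, -2.1, 0, 0], fingers=100)

```text
time: 23.58
ee_pos: [0.4745, -0.0834, 0.1444]
eef_rot: [0.516, 0.857, 0.001, 0.0]
ft_force: [0.9, -0.9, 0.1]
width: 0.0876
grip_force: 0.0
```

Emit:
arm_command(moves=[-2.8, -2, 0, 0, -2.8, -2, 0, 0, -2.8, -2, 0, 0, -2.8, -2, 0, 0, -2.8, -2, 0, 0, -2.8, -2, 0, 0, -2.8, -2, 0, 0, -2, -1.6, 0, 0, -1.4, -1, 0, 0, -0.7, -0.5, 0, 0, 0, 0, 0, 0, 0, 0, 0, 0])

```text
time: 24.58
ee_pos: [0.4349, -0.3706, 0.1436]
eef_rot: [0.516, 0.857, 0.0, -0.0]
ft_force: [0.7, 0.9, 0.9]
width: 0.0867
grip_force: 0.0
```

```bash
python3 go.py .434 -.385 .026 28;python3 -c "
from h import *
b=r.camera('scene')[:,:,::-1]
f=lambda m:cv2.resize(m,None,fx=3,fy=3,interpolation=cv2.INTER_CUBIC)
cv2.imwrite('pics/c7.png',np.hstack([f(b[100:230,150:280]),f(b[220:350,310:440])]))"
```

```text
t 24.5833 yaw 27.9 turn -0.1 shift cm [-1.23 -0.76 11.76]
```

View pics/c7.png

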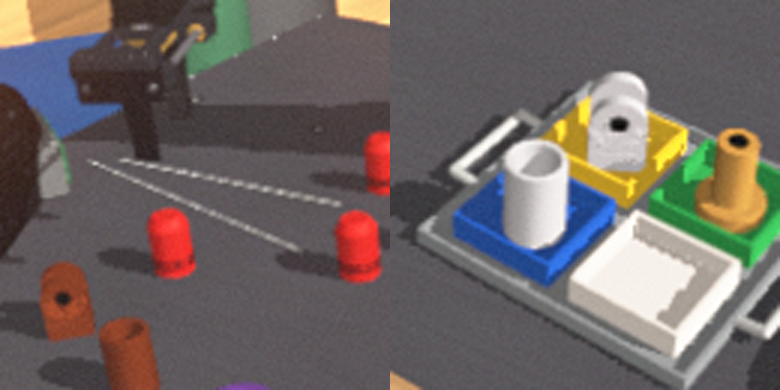

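Bush at (738,175) stands in the green bin, with the clevis and tube upright. The target cap is at (172,243). I go down halfway and check.

Emit:
arm_command(moves=[-1.2, -0.7, 0, 0, 0, 0, 1, 0, 0, 0, 2, 0, 0, 0, 2, 0, 0, 0, 1, 0, 0, 0, 0, 0, 0, 0, 0, 0])

```text
time: 25.22
ee_pos: [0.4342, -0.3843, 0.0834]
eef_rot: [0.515, 0.857, 0.0, -0.0]
ft_force: [0.2, -0.7, 0.2]
width: 0.0867
grip_force: 0.0
```

```bash
python3 go.py .434 -.385 .026 28;python3 -c "
from h import *
b=r.camera('scene')[:,:,::-1]
f=lambda m:cv2.resize(m,None,fx=5,fy=5,interpolation=cv2.INTER_CUBIC)
cv2.imwrite('pics/c8.png',f(b[110:210,150:270]))
s=r.read_state();M=R.from_quat(s['eef_rot']).as_matrix()
p=s['ee_pos'];print(p,(px('scene',[p,p+.05*M[:,1],[.434,-.385,.06],[.434,-.385,0]])-[150,110])*5)"
```

```text
t 25.2167 yaw 28.0 turn -0.0 shift cm [-0.06 -0.05  5.74]
[ 0.43456135 -0.38488585  0.08413526] [[271.39503851 270.20494359]
 [245.04729118 310.66275366]
 [278.84674525 307.35286563]
 [295.55461813 397.65297264]]
```

View pics/c8.png

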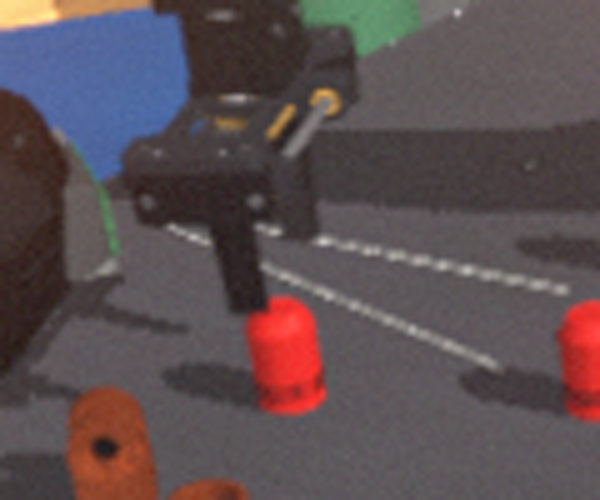

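The cap top at (281,308) matches the predicted (279,307). I descend and grip.

Emit:
arm_command(moves=[0, 0, 1.5, 0, 0, 0, 1.5, 0, 0, 0, 1.2, 0, 0, 0, 0.9, 0, 0, 0, 0.6, 0, 0, 0, 0.2, 0, 0, 0, 0, 0], squeeze=30)

```text
time: 25.85
ee_pos: [0.4341, -0.3852, 0.0244]
eef_rot: [0.516, 0.857, -0.0, -0.0]
ft_force: [-0.2, -0.1, 0.1]
width: 0.0872
grip_force: 0.0
```

Emit:
arm_command(moves=[0, 0, 0, 0, 0, 0, 0, 0, 0, 0, 0, 0, 0, 0, 0, 0, 0, 0, 0, 0, 0, 0, 0, 0, 0, 0, 0, 0, 0, 0, 0, 0, 0, 0, 0, 0, 0, 0, 0, 0, 0, 0, 0, 0, 0, 0, 0, 0], fingers=0)

```text
time: 26.85
ee_pos: [0.4342, -0.385, 0.0245]
eef_rot: [0.516, 0.857, 0.0, -0.0]
ft_force: [-0.4, -0.2, 1.1]
width: 0.0391
grip_force: 30.0
```

Emit:
arm_command(moves=[0, 0, -1, 0, 0, 0, -2, 0, 0, 0, -2, 0, 0, 0, -2, 0, 0, 0, -2, 0, 0, 0, -1.5, 0, 0, 0, 0, 0])

```text
time: 27.43
ee_pos: [0.4351, -0.3864, 0.133]
eef_rot: [0.516, 0.857, 0.0, 0.002]
ft_force: [0.6, -0.3, -0.8]
width: 0.039
grip_force: 30.0
```

```bash
python3 go.py .628 .297 .034 28
```

```text
t 27.4333 yaw 27.9 turn -0.1 shift cm [51.33 49.09  9.83]
```

Emit:
arm_command(moves=[1.2, 1.1, 0, 0, 2.4, 2.3, 0, 0, 2.4, 2.3, 0, 0, 2.4, 2.3, 0, 0, 2.4, 2.3, 0, 0, 2.4, 2.3, 0, 0, 2.4, 2.3, 0, 0, 2.4, 2.3, 0, 0, 2.4, 2.3, 0, 0, 2.4, 2.3, 0, 0, 2.4, 2.3, 0, 0, 2.4, 2.3, 0, 0])

```text
time: 28.43
ee_pos: [0.538, -0.0159, 0.1293]
eef_rot: [0.516, 0.857, 0.0, -0.0]
ft_force: [0.9, -0.2, -1.3]
width: 0.0391
grip_force: 30.0
```

Emit:
arm_command(moves=[2.4, 2.3, 0, 0, 2.4, 2.3, 0, 0, 2.4, 2.3, 0, 0, 2.4, 2.3, 0, 0, 2.4, 2.3, 0, 0, 2.4, 2.3, 0, 0, 2.4, 2.3, 0, 0, 2.4, 2.3, 0, 0, 2.2, 2.1, 0, 0, 1.5, 1.4, 0, 0, 0.8, 0.8, 0, 0, 0, 0, 0, 0])

```text
time: 29.43
ee_pos: [0.6273, 0.3007, 0.1284]
eef_rot: [0.514, 0.858, -0.0, -0.0]
ft_force: [0.2, -0.3, -1.0]
width: 0.0389
grip_force: 30.0
```

Emit:
arm_command(moves=[0, 0, 0, 0, 0, 0, 0, 0])

```text
time: 29.6
ee_pos: [0.6281, 0.2956, 0.1296]
eef_rot: [0.517, 0.856, -0.0, 0.0]
ft_force: [-0.8, -0.0, -0.3]
width: 0.0392
grip_force: 30.0
```

```bash
python3 go.py .628 .297 .032 28
```

```text
t 29.6 yaw 27.8 turn -0.2 shift cm [0.14 0.07 9.76]
```

Emit:
arm_command(moves=[0.1, 0, 1, 0, 0, 0, 2, 0, 0, 0, 2, 0, 0, 0, 1.6, 0, 0, 0, 1.2, 0, 0, 0, 0.7, 0, 0, 0, 0.4, 0, 0, 0, 0.2, 0, 0, 0, 0, 0, 0, 0, 0, 0])

```text
time: 30.43
ee_pos: [0.6279, 0.2991, 0.0394]
eef_rot: [0.516, 0.857, 0.001, 0.0]
ft_force: [0.3, -0.2, -0.2]
width: 0.0388
grip_force: 30.0
```

Emit:
arm_command(moves=[0, 0, 0.3, 0, 0, 0, 0.2, 0, 0, 0, 0.1, 0, 0, 0, 0, 0])

```text
time: 30.77
ee_pos: [0.6272, 0.299, 0.0323]
eef_rot: [0.516, 0.857, -0.0, -0.0]
ft_force: [0.5, 0.6, -1.2]
width: 0.0392
grip_force: 30.0
```

Emit:
arm_command(moves=[0, 0, 0.1, 0, 0, 0, 0.1, 0, 0, 0, 0, 0])

```text
time: 31.02
ee_pos: [0.6276, 0.299, 0.0315]
eef_rot: [0.516, 0.857, 0.0, -0.0]
ft_force: [-3.8, -0.9, 7.1]
width: 0.0393
grip_force: 30.0
```

Emit:
arm_command(moves=[0, 0, 0, 0, 0, 0, 0, 0, 0, 0, 0, 0, 0, 0, 0, 0, 0, 0, 0, 0, 0, 0, -1, 0, 0, 0, -2, 0, 0, 0, -2, 0, 0, 0, -2, 0, 0, 0, -2, 0, 0, 0, -2, 0], fingers=75)

```text
time: 31.93
ee_pos: [0.6275, 0.2988, 0.1424]
eef_rot: [0.516, 0.857, 0.0, 0.0]
ft_force: [-0.8, 0.0, -0.8]
width: 0.0656
grip_force: 0.0
```

Emit:
arm_command(moves=[0, 0, -2, 0, 0, 0, -3, 0, 0, -2, -3, 0, 0, -3, 0, 0, 0, -3, 0, 0, 0, -3, 0, 0, 0, -3, 0, 0, 0, -3, 0, 0, 0, -3, 0, 0, 0, -2, 0, 0, 0, 0, 0, 0, 0, 0, 0, 0])

```text
time: 32.93
ee_pos: [0.4328, 0.1959, 0.2216]
eef_rot: [0.516, 0.857, 0.001, -0.001]
ft_force: [-0.2, -1.1, -0.2]
width: 0.0652
grip_force: 0.0
```

```bash
python3 -c "
from h import *
b=r.camera('scene')[:,:,::-1]; a=r.camera('top')[:,:,::-1]
f=lambda m:cv2.resize(m,None,fx=3,fy=3,interpolation=cv2.INTER_CUBIC)
cv2.imwrite('pics/c9.png',np.hstack([f(a[75:195,150:280]),f(b[230:350,310:440])]))
T=cv2.imread('pics/scene0.png')[175:240,150:215].astype(int); print('steel diff',np.abs(T-b[175:240,150:215]).mean())
i=px('scene',[[.614,.2035,.007],[.522,.217,.007],[.535,.3105,.007],[.628,.297,.007]]);print(((i-[310,230])*3+[390,0]).round())"
```

```text
steel diff 12.889940828402366
[[535. 194.]
 [611. 123.]
 [728. 177.]
 [656. 257.]]
```

View pics/c9.png

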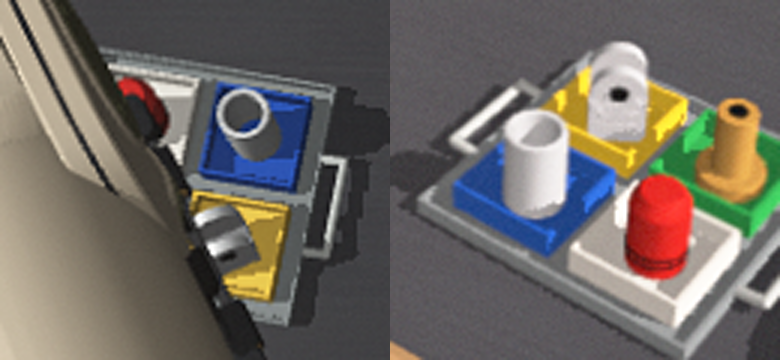

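All four parts stand upright near their bin centres: tube (537,165), clevis (618,100), bush (738,160), cap (658,230). The gripper is clear, so I hand in.

```bash
python3 -c "
from bench import r
print(r.close_job())"
```

```text
the job is handed in; nothing more can be done
None
```

The kit is packed and handed in at about 33 s: aluminium tube in blue, clevis in yellow, bush in green and cap in white, all upright in the last pictures. The arm never went to either steel part, though I took no close final look at them, and `close_job()` returned no verdict.

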